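# Put the cordless knife sharpener away in its hinged case

## Task

Take the cordless knife sharpener out of its charging cradle and lay it flat on the chopping board, and let go. Then take it again round its black grip and lay it in the well of the blue case, steel head in the wide end, without dropping it; let go and lower the case's hinged lid gently until it is fully shut. Leave the mug, jar, spoon and pitcher where they stand.

Things in the scene. Friction and masses are not known exactly. Their poses are not given: they have to be found in the camera images.
- sharpener_mid (a point): Centre of the loose knife sharpener, 0.34 kg, 180 mm long along its x, 42 mm thick along its z, square-sided. Steel head with black slots at the -x end (x -90 to -30 mm), 50 mm wide along y; black grip (x -30 to +90 mm) 36 mm wide. It starts reclined 0.6 rad in the cradle, head up towards the cradle's -x, all of the grip but its top 8 mm in the trough, so that only the head can be taken.
- cradle: White reclined charging cradle, fixed; origin at its underside, 86 mm below the sharpener's starting centre. Open-topped trough (40 mm wide inside, 8 mm walls as high as the sharpener) falling towards the cradle's +x at 0.6 rad; the head juts out at the -x side, its centre 50 mm to -x of the origin, 120 mm up. The sharpener lifts straight up out of it. Foot 150 x 85 mm, x -55 to +95 mm.
- board: Wooden chopping board, fixed, 240 mm (its x) by 260 mm (its y), 15 mm thick; origin at the centre of its underside, on the counter.
- case: Blue case, fixed, 150 mm (x) by 230 mm (y), walls 56 mm high, 6 mm thick, floor 6 mm; origin centre of underside. Lid hinged on the +x side. A grey insert 30 mm high leaves a keyed well along y: y +26 to +94 mm 58 mm wide (head), y -94 to -45 mm 44 mm wide (grip end); no insert from y -45 to +26 mm: finger room beside the grip. The lid shuts only over a sharpener lying down in the well.
- case_well (a point): Point on the inner floor of the case (6 mm above the counter) at the middle of the well, axes as the case's. When put away, the sharpener's centre lies 21 mm above this point, the sharpener's -x (head) pointing along the case's +y.
- case_lid (a joint): Angle of the case's lid, rad: 0 fully shut, grows as it opens, 2.0 at most. The hinge is stiff: the lid stays where it is left, and takes about 0.1 to 0.4 N m to lower.
- case_lid_handle (a point): Grip point of the lid: the middle of the round black knob head (28 mm across, 16 mm thick, on a 12 mm stem), 35 mm out of the lid's outer face, in the middle of the lid's width and 30 mm from its free edge. With the lid open it sticks out away from the robot.
- case_lid_hinge (a point): Middle of the lid's hinge line, which runs along the case's y; axes turn with the lid. With the lid shut, the handle point lies 120 mm to the case's -x of it and 43 mm above it. The lid is 150 mm by 230 mm, 8 mm thick.
- mug: White ceramic handleless cup on the board, 64 mm across, 60 mm high; origin at the centre of its underside. Loose; leave it alone.
- spice_jar: Loose spice jar behind the cradle, 44 mm across, 85 mm high; origin at its underside. Leave it alone.
- wooden_spoon: Loose wooden spoon, 180 mm, lying before the case; origin under its middle. Leave it alone.
- pitcher: Loose ribbed glass pitcher behind the board, 100 mm across, 190 mm high, handle to its +x; origin at its underside. Leave it alone.
Things that resemble listed ones, but are neither listed nor needed, are in the scene too. Of the things that look like the part that bears sharpener_mid, the middle-sized one is meant.

How it is judged:
On the way, in this order (a step that is already met when the one before it is completed fails the run):
1. the sharpener lies flat on the chopping board, let go, at rest (contact force between the fingers and sharpener below 0.1 N and linear speed of sharpener below 0.03 m/s and z of sharpener_mid in the frame of board between 0.03 and 0.044 m and (angle between sharpener_mid's own z axis and vertical below 0.12 rad or angle between sharpener_mid's own z axis and vertical above 3.02 rad) and x of sharpener_mid in the frame of board between -0.12 and 0.12 m and y of sharpener_mid in the frame of board between -0.13 and 0.13 m), for 0.2 s.
2. the sharpener lies in the well of the open case, let go, at rest (contact force between the fingers and sharpener below 0.1 N and linear speed of sharpener below 0.03 m/s and z of sharpener_mid in the frame of case_well between 0.015 and 0.026 m and horizontal distance between sharpener_mid and case_well below 0.012 m and angle between the x axis of sharpener and the y axis of case, either way round below 0.12 rad and value of joint case_lid above 1 rad), for 0.2 s.
At the end, for the whole second after the job is handed in: The sharpener lies in the case's well (centre within 12 mm of the well's middle across the floor, down on the floor to 5 mm, along the case within 0.12 rad), the lid is shut to within 0.04 rad, and all is released and at rest (z of sharpener_mid in the frame of case_well between 0.015 and 0.026 m and horizontal distance between sharpener_mid and case_well below 0.012 m and angle between the x axis of sharpener and the y axis of case, either way round below 0.12 rad and value of joint case_lid below 0.04 rad and contact force between the fingers and sharpener below 0.1 N and linear speed of sharpener below 0.03 m/s); the robot touches nothing.
It fails at once if the mug, jar, spoon or pitcher is pushed more than 30 mm from its place (distance of any of mug, spice_jar, wooden_spoon, pitcher from where it was at the start of the episode above 0.03 m).
It fails at once if the sharpener is dropped (falls free faster than 0.8 m/s) (contact force between the fingers and sharpener below 0.1 N and linear speed of sharpener above 0.8 m/s).
It fails at once if the lid is slammed (closes faster than 2.5 rad/s) (velocity of joint case_lid below -2.5 rad/s).
It also fails if it takes over 72 s, if anything falls off the work surface, if the arm or the gripper's body presses on something with over 40 N, if the wrist force passes 120 N, or if a joint passes its speed limit or range.

## Robot

A 6-joint arm with a two-finger parallel gripper is mounted at the origin on the work surface. World frame = base frame: x ahead of the robot, y to its left, z up, the work surface at z = 0. Lengths are in m, angles in rad, forces in N, time in s.
With the tool pointing down it reaches from about 0.275 to 0.85 m from the base axis. Payload 19 kg.
Tool frame: the origin (TCP) lies midway between the tips of the shut fingers; the grasp point (between the pads) lies 19 mm behind it (robot.grip_point_offset is the distance from the TCP to the grasp point, in m); z points along the fingers, y is the line along which they close (so a half turn about z gives the same grasp; the last joint's range is limited). The gripper opens to 85 mm and grips with 20 to 120 N. Pads are 22 mm wide; open, the fingers measure 114 mm over their backs; the gripper's body (76 mm by 85 mm) begins 54 mm behind the grasp point. The pads swing forward as they close: fully open they stand 13 mm farther back than shut.
Start: joints at [1.136, 0.15, 1.437, -0, 1.554, -0.134], TCP at [0.17, 0.549, 0.231] pointing down, gripper open.
Joint ranges: [-2.8, 2.8], [-0.68, 2.1], [0.12, 2.68], [-1.39, 4.53], [0.16, 2.79], [-2.81, 2.81]. Speed limits (rad/s): [1.89, 1.89, 2.22, 3.01, 3.01, 3.01].

## Interface

Orientations are given as a rotation vector (axis times angle).
In Python, from bench import robot gives the robot as it stands. The module is installed in compiled form; this text tells all that it offers. Calls block until the motion is done:
- robot.reach(position, orientation): joint-space move of the TCP to a pose.
- robot.movel(position, v=0.15, rotation=None, stop_force=None): straight line of the TCP; rotation=None keeps the orientation; v is the mean speed in m/s. With stop_force (N) it stops when the force on the tool has changed by that much, and returns True; else False.
- robot.movej(angles): joint-space move.
- robot.gripper_open() and robot.gripper_close(strength=None): open the fingers fully, or close them until they stop; strength is the grip in N (None keeps the last).
- robot.pause(seconds).
- robot.inverse_kinematics(position, orientation): joint angles nearest the present ones, or None.
- robot.get_state(): the state.
- robot.camera(name): name is "scene" or "top" or "wrist"; returns a dict with "color" (384x512x3 uint8, red, green, blue), "fx", "fy", "cx", "cy" (pixels), "rvec" (rotation vector, rad) and "tvec" (3), from world to camera coordinates, as OpenCV has them. Camera axes: x right, y down, z forward; pixel columns grow to the right and rows downward; lengths in m; the calibration is good to about 2 mm. A picture is of the moment at which its call begins. There is no depth.
A pose or a line that the arm cannot do raises robot.MotionError and nothing moves.
- robot.close_job(): hands the job in; it is judged then, once.
The state is a dict: "time": time; "q": joint angles; "dq": joint speeds; "effort": joint torques, N m; "eef_pos": TCP position; "tool_rot": TCP orientation; "contact_force": force on the tool from outside, world axes, zero at the start; "torque": the same for the moment, N m; "gripper_width": finger opening in m; "gripper_force": force on a finger pad.
Only numpy, scipy, OpenCV 4.12 (cv2) and the standard library are available. Lean on these libraries where they do the work, as an engineer would, in place of code of your own. Each camera call takes 0.05 s, during which the arm holds its last target. There are 200 camera calls.

## Working session

There is one attempt and no reset: what is moved stays moved. The work goes in short steps, each a Python script; the robot and the scene stay as the last script left them, time stands still between calls to the robot, and variables do not carry over. Pictures are saved under pics/ and viewed, at most 10 in all, crops included, and the job is handed in when it is done.

```bash
mkdir -p pics
cat > h.py <<'E'
import numpy as np, cv2
from bench import robot
from scipy.spatial.transform import Rotation as R
def shot(name,fn=None):
    c=robot.camera(name); 
    if fn: cv2.imwrite('pics/'+fn+'.png',c['color'][:,:,::-1])
    return c
def ray(c,u,v,z):
    M=R.from_rotvec(c['rvec']).as_matrix(); o=-M.T@c['tvec']
    d=M.T@np.array([(u-c['cx'])/c['fx'],(v-c['cy'])/c['fy'],1]); return o+d*(z-o[2])/d[2]
def proj(c,p):
    M=R.from_rotvec(c['rvec']).as_matrix(); q=M@np.asarray(p,float)+c['tvec']
    return np.array([c['cx']+c['fx']*q[0]/q[2],c['cy']+c['fy']*q[1]/q[2]])
E
python3 - <<'E'
from h import *
import pickle
a=shot('scene','s0');b=shot('top','t0');pickle.dump((a,b),open('c0.pkl','wb'))
for c in (a,b):
    M=R.from_rotvec(c['rvec']).as_matrix();print(-M.T@c['tvec'],c['fx'],M[2])
s=robot.get_state();print(s['tool_rot'],s['eef_pos'],s['time'])
E
```

```text
[ 0.78640913 -0.98663737  0.85401369] 449.88421738127016 [-0.22940076  0.75798187 -0.61060526]
[ 0.35059763 -0.05643757  1.09070296] 386.0082913921952 [ 0.11870418  0.00212434 -0.99292739]
[-4.70676849e-01 -3.10584533e+00  1.63268024e-03] [0.1703016  0.54896781 0.2307591 ] 0.1
```

View pics/s0.png

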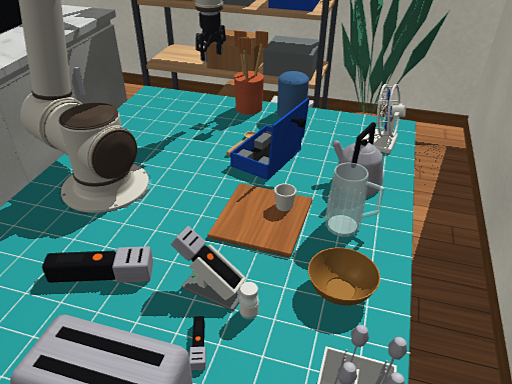

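View pics/t0.png

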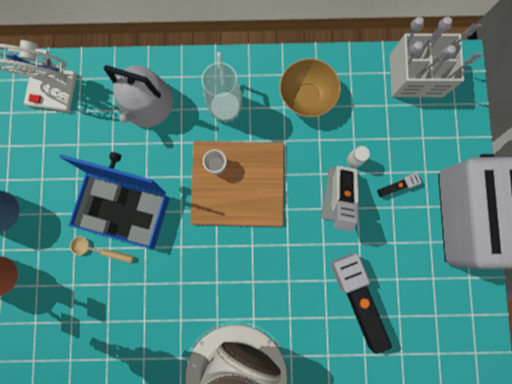

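Three sharpener-like things in the top view: a large one at (362,303) lying on the counter, a small one at (401,185), and a middle-sized one at (346,198) reclined in the white cradle. The cradle one fits both "middle-sized" and "in the cradle", so I'll confirm it in a crop, with the case beside it.

Run:
```python
import cv2,numpy as np
t=cv2.imread('pics/t0.png')
a=t[150:240,310:370];b=t[140:260,50:180]
f=lambda i,s:cv2.resize(i,None,fx=s,fy=s,interpolation=cv2.INTER_CUBIC)
A=f(a,5);B=f(b,3.75)
cv2.imwrite('pics/crop.png',np.hstack([A,B[:450]]));print(A.shape,B.shape)
```

```text
(450, 300, 3) (450, 488, 3)
```

View pics/crop.png

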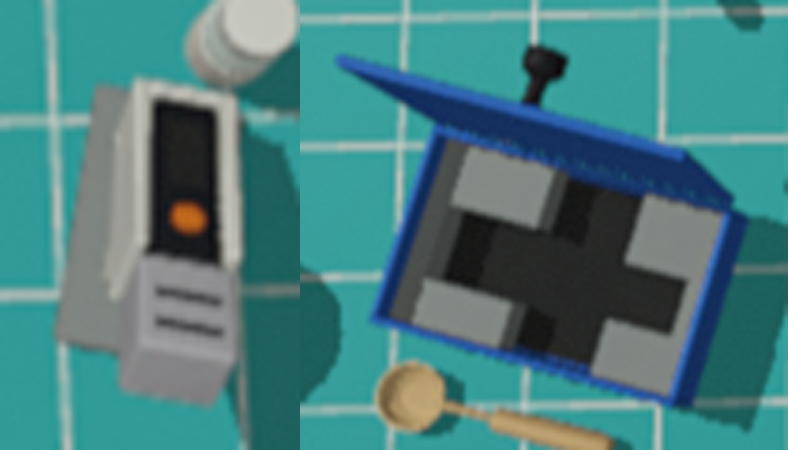

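The crop confirms it: the middle-sized sharpener sits in the cradle, with its head at about (344,215) pointing towards the robot. The case's wide slot is on the image left (world +y) and the lid stands open on the far side. Next I'll fit models to the corners and overlay them.

```bash
cat >> h.py <<'E'
def sharp_R(yaw,tilt=0.6): return R.from_euler('z',yaw)*R.from_euler('y',tilt)
def case_pt(p,P): x,y,w=p; return R.from_euler('z',w).apply(np.asarray(P,float))+[x,y,0]
def lid_pt(p,ang,P): # P in hinge frame when shut (x -: toward free edge, z up)
    return case_pt(p,R.from_euler('y',ang).apply(P)+np.array([.075,0,p3]))
p3=0.056
E
python3 - <<'E'
from h import *
import pickle
from scipy.optimize import least_squares
a,b=pickle.load(open('c0.pkl','rb'))
SC=[((-90,25,21),(130,345)),((-90,-25,21),(232,354)),((-30,25,21),(140,256)),((-30,-25,21),(239,262)),((-90,25,-21),(120,390)),((-90,-25,-21),(215,402))]
f=lambda p:np.concatenate([proj(b,sharp_R(p[2]).apply(np.array(P)/1e3)+[p[0],p[1],.086])-(310+u/5,150+v/5) for P,(u,v) in SC])
s=least_squares(f,[.4,-.3,0]);print('sh',s.x,s.fun.round(1))
CC=[((75,115,56),(438,127)),((-75,115,56),(371,320)),((-75,-115,56),(676,402)),((75,-115,56),(728,210))]
g=lambda p:np.concatenate([proj(b,case_pt(p,np.array(P)/1e3))-(50+(u-300)/3.75,140+v/3.75) for P,(u,v) in CC])
c=least_squares(g,[.4,.3,0]);print('case',c.x,c.fun.round(1))
LL=[((-120,0,43),(545,62)),((-150,115,4),(338,60)),((-150,-115,4),(685,152))]
h=lambda q:np.concatenate([proj(b,lid_pt(c.x,q[0],np.array(P)/1e3))-(50+(u-300)/3.75,140+v/3.75) for P,(u,v) in LL])
l=least_squares(h,[1.6]);print('lid',l.x,l.fun.round(1))
print('board',[ray(b,u,v,.015).round(3) for u,v in((192,142),(284,142),(284,226),(191,225))])
print('mug',ray(b,215,161,.06),'jar',ray(b,361,155,.085))
S=2
def draw(cam,fn,box):
    im=cv2.imread('pics/'+fn);im=cv2.resize(im,None,fx=S,fy=S,interpolation=cv2.INTER_CUBIC)
    def poly(Ps,col):cv2.polylines(im,[np.array([proj(cam,P)*S+.5 for P in Ps]).round().astype(int)],True,col,1)
    T=lambda P:sharp_R(s.x[2]).apply(np.array(P)/1e3)+[s.x[0],s.x[1],.086]
    for z in(21,-21):poly([T((x,y,z)) for x,y in((-90,25),(-90,-25),(-30,-25),(-30,25))],(0,255,255))
    poly([T((x,y,21)) for x,y in((-30,18),(-30,-18),(90,-18),(90,18))],(0,0,255))
    C=lambda P:case_pt(c.x,np.array(P)/1e3)
    poly([C((x,y,56)) for x,y in((75,115),(-75,115),(-75,-115),(75,-115))],(0,255,255))
    poly([C((x,y,36)) for x,y in((29,94),(-29,94),(-29,26),(29,26))],(0,0,255))
    poly([C((x,y,36)) for x,y in((22,-94),(-22,-94),(-22,-45),(22,-45))],(0,0,255))
    poly([lid_pt(c.x,l.x[0],np.array(P)/1e3) for P in((-150,115,4),(-150,-115,4),(0,-115,4),(0,115,4))],(0,255,0))
    k=proj(cam,lid_pt(c.x,l.x[0],np.array((-120,0,43))/1e3))*S;cv2.circle(im,tuple(k.round().astype(int)),3,(0,255,0),1)
    x0,x1,y0,y1=[S*i for i in box];return im[y0:y1,x0:x1]
A=draw(b,'t0.png',(50,370,130,255));B=draw(a,'s0.png',(150,340,90,320))
A=cv2.resize(A,None,fx=1.2,fy=1.2)
cv2.imwrite('pics/ov.png',A);cv2.imwrite('pics/ovs.png',B);print(A.shape,B.shape)
pickle.dump((s.x,c.x,l.x),open('fit.pkl','wb'))
E
```

```text
sh [ 0.46918475 -0.29492194 -0.17410085] [ 1.4 -0.9  1.4  0.5 -1.  -1.5 -1.1  0.4 -0.8  0.4 -0.   1.1]
case [ 0.45038812  0.31016993 -0.28431734] [-1.2 -1.  -0.8  0.6 -0.2  1.5  2.2 -1.2]
lid [1.63025209] [ 0.7 -0.  -0.4 -0.3  0.7  0.6]
board [array([0.647, 0.116, 0.015]), array([ 0.641, -0.147,  0.015]), array([ 0.402, -0.14 ,  0.015]), array([0.409, 0.119, 0.015])]
mug [0.57988058 0.04597435 0.06      ] jar [ 0.58318353 -0.34462266  0.085     ]
(300, 768, 3) (460, 380, 3)
```

View pics/ov.png

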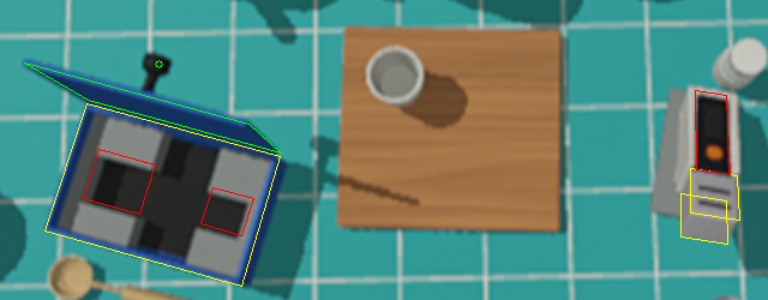

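View pics/ovs.png

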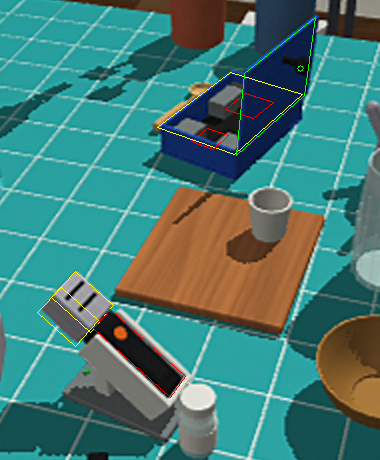

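```bash
cat >> h.py <<'E'
def tool(xs,zs,flip=False):
    xs=np.asarray(xs,float);zs=np.asarray(zs,float);ys=np.cross(zs,xs);k=-1 if flip else 1
    return R.from_matrix(np.array([k*xs,-k*ys,-zs]).T)
def gpose(c,Rs,xo,deep,back=0,flip=False):
    """TCP pose to hold sharpener (centre c, rot Rs) at local x=xo with TCP 'deep' below centre"""
    m=Rs.as_matrix();return np.asarray(c)+m[:,0]*xo+m[:,2]*(back-deep), tool(m[:,0],m[:,2],flip).as_rotvec()
E
python3 - <<'E'
from h import *
import pickle
s,c,l=pickle.load(open('fit.pkl','rb'))
for flip in (0,1):
    print(flip)
    for nm,ctr,Rs,xo,bk in [('pick',[s[0],s[1],.086],sharp_R(s[2]),-.06,0),('pre',[s[0],s[1],.086],sharp_R(s[2]),-.06,.1),('lift',[s[0],s[1],.236],sharp_R(s[2]),-.06,0),
      ('board',[.52,-.07,.036],sharp_R(-.1,0),-.06,0),('boardg',[.52,-.07,.036],sharp_R(-.1,0),.005,0),('case',case_pt(c,(0,0,.027)),sharp_R(c[2]-np.pi/2,0),.005,0),('caseup',case_pt(c,(0,0,.18)),sharp_R(c[2]-np.pi/2,0),.005,0)]:
        q=robot.inverse_kinematics(*gpose(ctr,Rs,xo,.016,bk,flip));print(nm,None if q is None else np.round(q,2))
p,r=gpose([s[0],s[1],.086],sharp_R(s[2]),-.06,.016,.1,True)
if robot.inverse_kinematics(p,r) is None: p,r=gpose([s[0],s[1],.086],sharp_R(s[2]),-.06,.016,.1,False)
E
```

```text
0
pick [-0.61  0.46  1.42 -0.25  1.82  1.15]
pre [-0.57  0.5   1.17 -0.25  2.01  1.13]
lift [-0.61  0.36  1.24 -0.27  2.08  1.07]
board [-0.3   0.1   1.95 -0.    1.09  1.37]
boardg [-0.28  0.23  1.8  -0.    1.11  1.39]
case [ 0.46  0.26  1.78  0.    1.1  -2.4 ]
caseup [ 0.46  0.12  1.61  0.    1.41 -2.4 ]
1
pick [-0.61  0.46  1.42 -0.25  1.82 -2.  ]
pre [-0.57  0.5   1.17 -0.25  2.01 -2.01]
lift [-0.61  0.36  1.24 -0.27  2.08 -2.07]
board [-0.3   0.1   1.95  0.    1.09 -1.77]
boardg [-0.28  0.23  1.8   0.    1.11 -1.75]
case [0.46 0.26 1.78 0.   1.1  0.74]
caseup [0.46 0.12 1.61 0.   1.41 0.74]
```

Run:
```python
from h import *
import pickle
s,c,l=pickle.load(open('fit.pkl','rb'))
st=robot.get_state();robot.movel(st['eef_pos']+np.array([0,0,.12]),v=.3)
p,r=gpose([s[0],s[1],.086],sharp_R(s[2]),-.06,.016,.12,True)
robot.reach(p,r)
w=shot('wrist','w1');pickle.dump(w,open('w1.pkl','wb'))
print(robot.get_state()['time'],robot.get_state()['eef_pos']-p)
im=cv2.imread('pics/w1.png')
T=lambda P:sharp_R(s[2]).apply(np.array(P)/1e3)+[s[0],s[1],.086]
for P in((-90,25,21),(-90,-25,21),(-30,-25,21),(-30,25,21),(90,18,21),(90,-18,21)):
    u=proj(w,T(P));print(P,u.round(1));cv2.circle(im,tuple(u.round().astype(int)),2,(0,255,255),-1)
cv2.imwrite('pics/w1o.png',im)
```

```text
3.9083 [0.0003382  0.00055064 0.00017093]
(-90, 25, 21) [289.2 157.5]
(-90, -25, 21) [214.1 157.4]
(-30, -25, 21) [216.9 239.5]
(-30, 25, 21) [286.5 239.6]
(90, 18, 21) [273.6 372.3]
(90, -18, 21) [230.  372.2]
```

View pics/w1o.png

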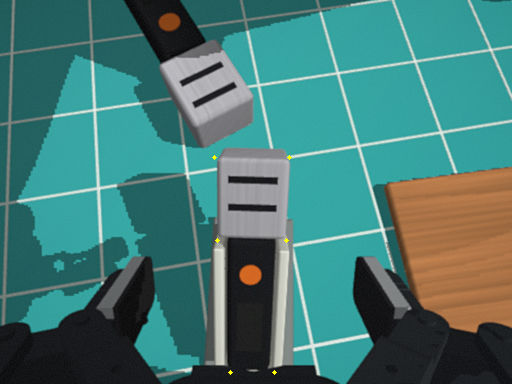

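The wrist view shows the head's corners at (218–288, 150–238), within about 2 px of the prediction. Going in for the grasp.

Run:
```python
from h import *
import pickle
s,c,l=pickle.load(open('fit.pkl','rb'))
C=np.array([s[0],s[1],.086]);Rs=sharp_R(s[2])
p,r=gpose(C,Rs,-.06,.016,0,True)
print(robot.movel(p,v=.12,stop_force=15))
robot.gripper_close(100);st=robot.get_state();print(st['gripper_width'],st['gripper_force'],st['contact_force'])
robot.movel(p+[0,0,.04],v=.08);robot.movel(p+[0,0,.14],v=.15)
st=robot.get_state();print(st['gripper_width'],st['contact_force'],st['time'])
w=shot('wrist','w2');shot('scene','s2')
im=np.hstack([cv2.imread('pics/w2.png')[60:384,120:400],cv2.imread('pics/s2.png')[100:340,80:360].copy() if 0 else cv2.resize(cv2.imread('pics/s2.png')[60:330,80:360],(336,324))])
cv2.imwrite('pics/v2.png',im)
```

```text
False
0.04897874285812444 101.94379806518555 [ 1.68513443 -2.19549519  6.02022253]
0.04908505050512744 [ 0.01651029  0.37263668 -3.30665226] 6.9583
```

View pics/v2.png

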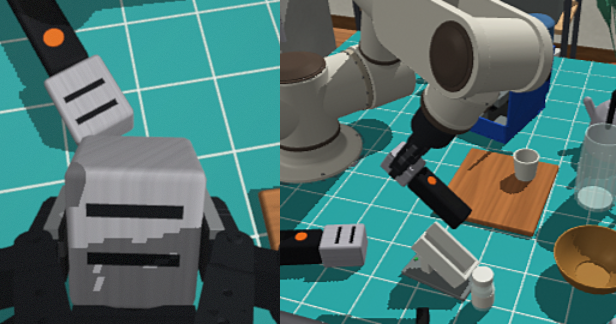

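It came out cleanly: width is 49 mm and the sharpener hangs from the head. Before laying it down I'll check for slip in the grip against the wrist image.

Run:
```python
from h import *
import pickle
s,c,l=pickle.load(open('fit.pkl','rb'))
w=shot('wrist')
st=robot.get_state();print(st['time'])
C=np.array([s[0],s[1],.226]);
G=C+sharp_R(s[2]).apply([-.06,0,0])
for d in (0,.1,.2,.3):
    Rs=sharp_R(s[2],.6+d);Cn=G-Rs.apply([-.06,0,0])
    print(d,[proj(w,Cn+Rs.apply(np.array(P)/1e3)).round(0).tolist() for P in((-90,25,21),(-90,-25,21),(-90,25,-21),(-90,-25,-21),(-30,25,21),(-30,-25,21))])
im=w['color'][:,:,::-1];cv2.imwrite('pics/w3.png',cv2.resize(im[150:384,150:370],None,fx=2,fy=2))
```

```text
7.1083
0 [[327.0, 231.0], [176.0, 231.0], [308.0, 193.0], [196.0, 193.0], [317.0, 375.0], [186.0, 375.0]]
0.1 [[329.0, 241.0], [174.0, 241.0], [309.0, 191.0], [195.0, 191.0], [315.0, 373.0], [188.0, 373.0]]
0.2 [[330.0, 252.0], [173.0, 252.0], [311.0, 189.0], [193.0, 189.0], [314.0, 370.0], [190.0, 370.0]]
0.3 [[331.0, 263.0], [172.0, 263.0], [312.0, 189.0], [192.0, 189.0], [312.0, 366.0], [191.0, 366.0]]
```

View pics/w3.png

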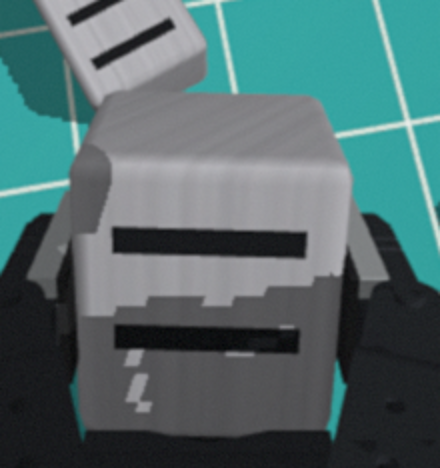

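The edge rows (about 231 and 197) match zero slip, so I'll lay it flat on the board.

Run:
```python
from h import *
Rs=sharp_R(-.1,0)
p,r=gpose([.52,-.075,.036],Rs,-.06,.016,0,True)
robot.reach(p+[0,0,.10],r)
robot.movel(p+[0,0,.02],v=.12)
print(robot.movel(p+[0,0,-.004],v=.025,stop_force=5));st=robot.get_state();print(st['eef_pos']-p,st['contact_force'])
robot.gripper_open();robot.pause(.3)
robot.movel(p+[0,0,.15],v=.2)
print(robot.get_state()['time'])
import pickle
p2,r2=gpose([.52,-.075,.036],Rs,.005,.016,.16,True)
robot.reach(p2,r2);w=shot('wrist','w4');pickle.dump(w,open('w4.pkl','wb'))
im=cv2.imread('pics/w4.png')
for P in((-90,25,21),(-90,-25,21),(-30,-25,21),(-30,25,21),(-30,18,21),(-30,-18,21),(90,18,21),(90,-18,21)):
    u=proj(w,Rs.apply(np.array(P)/1e3)+[.52,-.075,.036]);print(P,u.round(1));cv2.circle(im,tuple(u.round().astype(int)),2,(0,255,255),-1)
cv2.imwrite('pics/w4o.png',im);print(robot.get_state()['time'])
```

```text
True
[-7.00164979e-05  5.07167077e-05  1.31017475e-03] [-2.26814156  1.69265453 10.95037214]
11.3
(-90, 25, 21) [287.4  57.6]
(-90, -25, 21) [217.3  57.6]
(-30, -25, 21) [219.8 141.6]
(-30, 25, 21) [285.1 141.6]
(-30, 18, 21) [275.9 141.6]
(-30, -18, 21) [228.9 141.6]
(90, 18, 21) [273.2 279.3]
(90, -18, 21) [231.9 279.4]
11.7167
```

View pics/w4o.png

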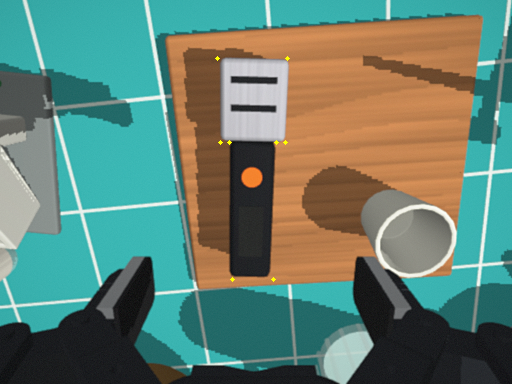

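The sharpener lies flat on the board, with the head at (221–288, 58–141) and the tail at (231–270, 275), about 2 px from the prediction. The well only leaves ±4 mm, so I'll look at the case from close by before regrasping.

Run:
```python
from h import *
import pickle
s,c,l=pickle.load(open('fit.pkl','rb'))
st=robot.get_state();robot.movel(st['eef_pos']+np.array([0,0,.1]),v=.3)
p,r=gpose(case_pt(c,(-.03,0,.027)),sharp_R(c[2]-np.pi/2,0),.02,.016,.27,True)
robot.reach(p,r)
w=shot('wrist','w5');pickle.dump(w,open('w5.pkl','wb'))
im=cv2.imread('pics/w5.png')
for n,P in [('rim',(75,115,56)),('rim',(-75,115,56)),('rim',(-75,-115,56)),('rim',(75,-115,56))]+[('ins',(x*sx,y,36)) for x,y in((29,94),(29,26),(22,-94),(22,-45)) for sx in(1,-1)]:
    u=proj(w,case_pt(c,np.array(P)/1e3));print(n,P,u.round(1));cv2.circle(im,tuple(u.round().astype(int)),2,(0,255,255),-1)
cv2.imwrite('pics/w5o.png',cv2.resize(im,None,fx=1.5,fy=1.5,interpolation=cv2.INTER_CUBIC));print(robot.get_state()['time'])
```

```text
rim (75, 115, 56) [361.6  21.9]
rim (-75, 115, 56) [206.1  21.9]
rim (-75, -115, 56) [214.3 239.3]
rim (75, -115, 56) [342.8 239.4]
ins (29, 94, 36) [309.6  47.5]
ins (-29, 94, 36) [253.8  47.5]
ins (29, 26, 36) [306.5 114.4]
ins (-29, 26, 36) [253.7 114.4]
ins (22, -94, 36) [296.1 216.3]
ins (-22, -94, 36) [259.5 216.3]
ins (22, -45, 36) [297.6 177. ]
ins (-22, -45, 36) [259.7 177. ]
14.4833
```

View pics/w5o.png

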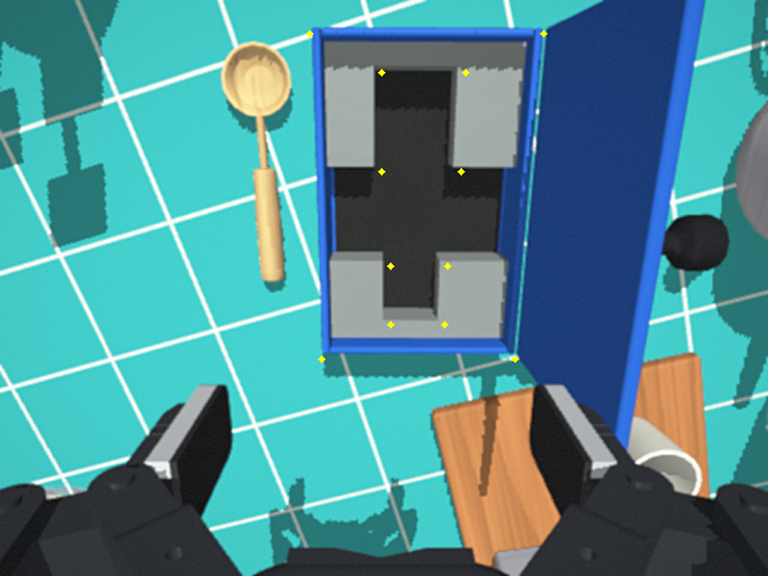

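Run:
```python
from h import *
import pickle
from scipy.optimize import least_squares
s,c,l=pickle.load(open('fit.pkl','rb'));w=pickle.load(open('w5.pkl','rb'))
D=[((75,115,56),(543,30)),((-75,115,56),(313,30)),((-75,-115,56),(323,352)),((75,-115,56),(516,352)),((29,94,36),(457,69)),((-29,94,36),(374,69)),((29,26,36),(452,167)),((-29,26,36),(374,167)),((22,-94,36),(437,308)),((-22,-94,36),(383,308)),((22,-45,36),(438,253)),((-22,-45,36),(383,253))]
g=lambda p:np.concatenate([proj(w,case_pt(p,np.array(P)/1e3))-np.array(q)/1.5 for P,q in D])
f=least_squares(g,c,loss='soft_l1');print(c,f.x,g(f.x).reshape(-1,2).round(1).tolist())
pickle.dump((s,f.x,l),open('fit2.pkl','wb'))
# regrasp on board
Rs=sharp_R(-.1,0);p,r=gpose([.519,-.075,.036],Rs,.007,.016,0,True)
robot.reach(p+[0,0,.17],r);robot.movel(p+[0,0,.05],v=.2);print(robot.movel(p,v=.1,stop_force=15))
robot.gripper_close(100);st=robot.get_state();print(st['gripper_width'],st['contact_force'])
robot.movel(p+[0,0,.03],v=.08);robot.movel(p+[0,0,.2],v=.25)
st=robot.get_state();print(st['gripper_width'],st['contact_force'],st['torque'],st['time'])
w=shot('wrist','w6')
for P in((-90,25,21),(-90,-25,21),(-30,-25,21),(-30,25,21)): print(P,proj(w,Rs.apply(np.array(P)/1e3)+[.519,-.075,.236]).round(0))
```

```text
[ 0.45038812  0.31016993 -0.28431734] [ 0.44705285  0.31493715 -0.28793041] [[-4.4, -2.0], [-7.0, -2.6], [-5.4, 1.6], [-5.2, 2.1], [1.0, -2.2], [0.4, -2.4], [1.3, -0.2], [0.3, -0.4], [0.8, 8.2], [0.1, 8.1], [1.7, 5.3], [0.4, 5.2]]
False
0.03470832473985747 [-1.12898804 -0.32279416  6.60645355]
0.034757782413584355 [ 0.17471465  0.69045258 -3.33928301] [ 0.02102407 -0.07699764  0.08498818] 20.0
(-90, 25, 21) [344.   7.]
(-90, -25, 21) [159.   7.]
(-30, -25, 21) [174. 216.]
(-30, 25, 21) [329. 216.]
```

View pics/w6.png

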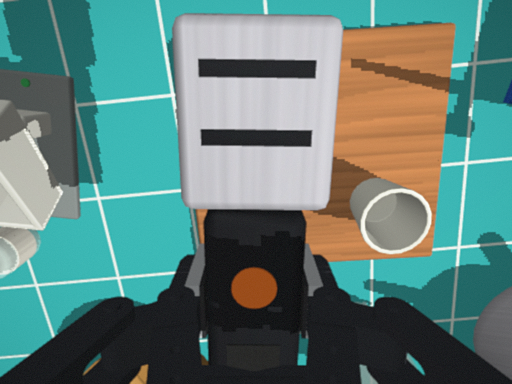

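The head is held and level. The case fit needs fixing. I mixed up top and floor edges at the -y end, and the insert blocks differ in width (48 against 65 px), so the well sits off-centre in x. I'll refit with a well x-offset as a parameter.

Run:
```python
from h import *
import pickle
from scipy.optimize import least_squares
s,c,l=pickle.load(open('fit.pkl','rb'));w=pickle.load(open('w5.pkl','rb'));_,b=pickle.load(open('c0.pkl','rb'))
D=[((75,115,56),(543,29)),((-75,115,56),(313,29)),((-75,-115,56),(323,353)),((75,-115,56),(516,353))]
I=[((29,94,36),(457,67)),((-29,94,36),(374,67)),((29,26,36),(452,167)),((-29,26,36),(374,167)),((22,-94,36),(437,320)),((-22,-94,36),(383,320)),((22,-45,36),(438,262)),((-22,-45,36),(383,262)),]
def g(p):return np.concatenate([proj(w,case_pt(p[:3],np.array(P)/1e3))-np.array(q)/1.5 for P,q in D]+[proj(w,case_pt(p[:3],np.array(P)/1e3+[p[3],0,0]))-np.array(q)/1.5 for P,q in I])
f=least_squares(g,[*c,0]);p=f.x;print(p,g(p).reshape(-1,2).round(1).tolist())
# top camera check of insert corners, crop coords
for P in((29,94,36),(-29,94,36),(22,-94,36),(-22,-45,36)):
    u=proj(b,case_pt(p[:3],np.array(P)/1e3+[p[3],0,0]));print(P,300+(u[0]-50)*3.75,(u[1]-140)*3.75)
print('well',case_pt(p[:3],[p[3],0,.006]))
pickle.dump((s,p,l),open('fit2.pkl','wb'))
```

```text
[ 0.45248306  0.31277408 -0.28578861 -0.00664863] [[1.4, -0.9], [-1.2, -1.1], [-0.2, 1.5], [-0.1, 1.7], [0.0, -0.4], [-0.6, -0.4], [0.5, 0.3], [-0.5, 0.2], [0.2, 0.6], [-0.4, 0.5], [1.1, -0.3], [-0.3, -0.3]]
(29, 94, 36) 446.7172347713574 200.54061347883527
(-29, 94, 36) 421.95426716722227 276.30799649085776
(22, -94, 36) 687.7925468532329 276.9622391956015
(-22, -45, 36) 605.8657712033396 317.31461341596366
well [0.44610411 0.31464842 0.006     ]
```

Run:
```python
from h import *
import pickle
s,c,l=pickle.load(open('fit2.pkl','rb'))
W=case_pt(c[:3],[c[3]-.0012,0,.027]);Rs=sharp_R(c[2]-np.pi/2,0)
p,r=gpose(W,Rs,.007,.016,0,True)
st=robot.get_state();robot.movel([*st['eef_pos'][:2],.29],v=.25)
robot.reach(p+[0,0,.26],r)
robot.movel(p+[0,0,.06],v=.15);st=robot.get_state();print(st['contact_force'],st['gripper_width'],st['time'])
print(robot.movel(p+[0,0,-.003],v=.03,stop_force=6))
st=robot.get_state();print((st['eef_pos']-p)*1e3,st['contact_force'],st['torque'],st['time'])
```

```text
[ 0.1211762  -0.26274214 -2.92737388] 0.034916255907452474 24.2
True
[-0.00927261  0.01065765  0.67126803] [-1.01623457  0.04430629  7.50122415] [-0.02710003  0.20544687  0.03176055] 25.9667
```

The sharpener reached the floor of the well, 0.7 mm above the nominal height. I'll release, retreat, and check its pose numerically from the orange button and the head (my picture budget is used up).

Run:
```python
from h import *
import pickle
s,c,l=pickle.load(open('fit2.pkl','rb'))
robot.gripper_open();robot.pause(.4)
st=robot.get_state();p=st['eef_pos'];robot.movel(p+np.array([0,0,.05]),v=.08);robot.movel(p+np.array([0,0,.26]),v=.25)
w=shot('wrist','w7');w4=pickle.load(open('w4.pkl','rb'))
def orange(cam):
    h=cv2.cvtColor(cam['color'],cv2.COLOR_RGB2HSV);m=cv2.inRange(h,(5,180,120),(18,255,255))
    m[:, :150]=0;m[:,400:]=0
    n,_,st,ce=cv2.connectedComponentsWithStats(m);i=1+np.argmax(st[1:,4]);return ce[i],st[i]
u,i=orange(w4);b=ray(w4,*u,.057);loc=sharp_R(-.1,0).inv().apply(b-[.519,-.075,.057]);print('button local',loc*1e3,i)
u,i=orange(w);b=ray(w,*u,.048);W=case_pt(c[:3],[c[3],0,.048]);d=sharp_R(c[2]-np.pi/2,0).inv().apply(b-W);print('in case local',d*1e3,u,i)
# head: bright steel pixels axis
g=w['color'].astype(int);Rs=sharp_R(c[2]-np.pi/2,0)
print([proj(w,W+Rs.apply(np.array(P)/1e3)).round(0).tolist() for P in((-90,25,0),(-90,-25,0),(-30,25,0),(-30,-25,0),(0,0,0),(60,0,0))])
for x in(-80,-45,60):
    a=[proj(w,W+Rs.apply(np.array([x,y,0])/1e3)) for y in range(-60,61,4)]
    print(x,[int(g[int(q[1]),int(q[0])].mean()) for q in a])
print(robot.get_state()['time'])
```

```text
button local [-1.11657446e+00 -7.39011410e-01 -6.93889390e-15] [241 167  22  21 347]
in case local [-2.71391121e+00 -6.53263537e-01 -1.38777878e-14] [254.88324873 150.06598985] [247 143  16  16 197]
[[281.0, 62.0], [230.0, 62.0], [280.0, 124.0], [232.0, 124.0], [255.0, 153.0], [255.0, 206.0]]
-80 [163, 167, 167, 167, 166, 168, 170, 168, 158, 85, 231, 229, 233, 231, 234, 234, 228, 232, 230, 230, 228, 208, 96, 168, 170, 168, 169, 168, 168, 170, 168]
-45 [162, 165, 168, 167, 167, 166, 167, 165, 141, 153, 225, 223, 225, 223, 223, 224, 220, 227, 224, 222, 226, 195, 98, 168, 166, 166, 167, 166, 170, 169, 165]
60 [142, 168, 167, 167, 166, 167, 166, 166, 165, 168, 84, 36, 46, 46, 53, 51, 51, 49, 40, 33, 76, 167, 167, 165, 165, 166, 167, 165, 165, 165, 165]
28.7333
```

The sharpener is centred within about 2 mm and down in the well, so the lid is next.

Run:
```python
from h import *
import pickle
s,c,l=pickle.load(open('fit2.pkl','rb'));cp=c[:3];th0=float(l[0])
rv=tool(sharp_R(c[2]-np.pi/2,0).as_matrix()[:,0],[0,0,1],True).as_rotvec()
Y=-.062;r=.128;h=.015
tip=lambda t,e=0:lid_pt(cp,t,[-r,Y,.008+h*np.sin(t)+e])
robot.gripper_close(30)
s0=tip(th0,.03)
top=np.array([*s0[:2],.30])
P=robot.get_state()['eef_pos'];robot.movel([P[0],P[1],.31],v=.2)
robot.reach(top,rv)
print('descend',robot.movel(s0,v=.12,stop_force=8),robot.get_state()['contact_force'])
for t in np.linspace(th0,.1,14):
    if robot.movel(tip(t),v=.09,stop_force=25): print('stop',t);break
    print(round(t,2),robot.get_state()['contact_force'].round(1))
else:
    print(robot.movel(tip(0)-[0,0,.004],v=.04,stop_force=12))
st=robot.get_state();print(st['eef_pos'],tip(0),st['contact_force'],st['time'])
```

```text
descend False [0.72424878 0.78731958 0.26091848]
1.63 [ 0.4  0.3 -0.3]
1.51 [-0.  -0.1  0.5]
1.39 [ 0.3 -1.1 -0.5]
1.28 [ 0.2 -0.3 -0.2]
1.16 [ 0.2  0.2 -0.4]
1.04 [ 0.2 -0.6  1.3]
0.92 [-0.5 -0.   0.3]
0.81 [-0.5  0.3  0.2]
0.69 [-0.1 -0.9  0.1]
0.57 [-0.   0.1 -0.1]
0.45 [-0.1  0.7  0.5]
0.34 [-0.2 -0.2 -0.3]
0.22 [-0.2 -1.1  0.1]
0.1 [0.5 0.6 0.4]
True
[0.3848759  0.26827429 0.06433449] [0.38415409 0.26823027 0.064     ] [-2.55431612 -2.89703766 15.59074374] 36.8333
```

Run:
```python
from h import *
import pickle
s,c,l=pickle.load(open('fit2.pkl','rb'));cp=c[:3]
P=robot.get_state()['eef_pos'];robot.movel(P+np.array([0,0,.2]),v=.2)
P=robot.get_state()['eef_pos'];robot.movel([.40,-.05,P[2]],v=.3)
t=shot('top');g=t['color']
print([g[tuple(proj(t,case_pt(cp,[x,y,.064]))[::-1].round().astype(int))].tolist() for x,y in((0,-.09),(-.06,-.05),(-.06,.1),(.05,.09),(0,.05))])
# knob found vs predicted when shut
gray=g.astype(int).max(2);m=(gray<45).astype(np.uint8);u0=proj(t,lid_pt(cp,0,[-.12,0,.051]));m2=np.zeros_like(m);y,x=int(u0[1]),int(u0[0]);m2[y-12:y+13,x-12:x+13]=m[y-12:y+13,x-12:x+13]
ys,xs=np.nonzero(m2);print(u0,xs.mean(),ys.mean(),len(xs))
# lid free-edge corners: blue mask extents
h=cv2.cvtColor(g,cv2.COLOR_RGB2HSV);b=cv2.inRange(h,(105,130,40),(125,255,255));b[:,:50]=0;b[:,190:]=0;b[:100]=0;b[270:]=0
ct=max(cv2.findContours(b,0,2)[0],key=cv2.contourArea);print(cv2.minAreaRect(ct));print([proj(t,lid_pt(cp,0,[x,y,.008])).round(1).tolist() for x,y in((-.15,.115),(-.15,-.115),(0,-.115),(0,.115))],cv2.boxPoints(cv2.minAreaRect(ct)).round(1).tolist())
print(robot.get_state()['time'],robot.get_state()['contact_force'])
```

```text
[[45, 97, 171], [44, 95, 169], [48, 99, 172], [51, 101, 174], [48, 101, 173]]
[104.04240062 224.6698318 ] 105.87692307692308 225.46153846153845 65
((117.96687316894531, 210.664306640625), (90.47871398925781, 55.860164642333984), 16.16449737548828)
[[65.8, 225.0], [148.2, 248.0], [164.7, 193.7], [83.4, 171.5]] [[66.69999694824219, 224.89999389648438], [82.30000305175781, 171.1999969482422], [169.1999969482422, 196.39999389648438], [153.60000610351562, 250.10000610351562]]
39.2583 [ 0.05182067  0.67911853 -0.20830989]
```

The lid corners and knob match the shut pose to within about 2 px (the extra blue on the right is the case's outer wall). The tool is clear of everything, so I'm handing in.

```bash
python3 -c "
from bench import robot
print(robot.close_job())"
```

```text
the job is handed in; nothing more can be done
None
```

The sharpener went from its cradle to the board and then into the case's well, the lid is shut, and the job was handed in at about 39 s of 72 s; no verdict came back, and I viewed 11 pictures, one over the limit of 10.

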